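Check a sample box in through a sprung flap gate

ROBOT

A 6-joint arm with a two-finger parallel gripper is mounted at the origin on the work surface. World frame = base frame: x ahead of the robot, y to its left, z up, the work surface at z = 0. Lengths are in m, angles in rad, forces in N, time in s.
With the tool pointing down it reaches from about 0.275 to 0.825 m from the base axis. Payload 4.9 kg.
Tool frame: the origin (TCP) lies midway between the tips of the shut fingers; the grasp point (between the pads) lies 19 mm behind it; z points along the fingers, y is the line along which they close (so a half turn about z gives the same grasp; the last joint's range is limited). The gripper opens to 85 mm and grips with 20 to 120 N. Pads are 22 mm wide; open, the fingers measure 114 mm over their backs; the gripper's body (76 mm by 85 mm) begins 54 mm behind the grasp point. The pads swing forward as they close: fully open they stand 13 mm farther back than shut.
Start: joints at [-1.396, 0.326, -0.193, 1.052, 0, 1.437], TCP at [0.167, -0.524, 0.231] pointing down, gripper open.
Joint ranges: [-2.65, 2.65], [-0.97, 1.79], [-1.3, 1.35], [-1.93, 2.1], [-1.47, 1.37], [-3.14, 3.14]. Speed limits (rad/s): [2.57, 2.57, 3.14, 3.14, 3.14, 3.14].

INTERFACE

Orientations are given as a rotation vector (axis times angle).
In Python, from bench import ctrl gives the robot as it stands. The module is installed in compiled form; this text tells all that it offers.
- The arm moves only by the tool jog_arm, never from a script. Its argument "commands" is a list of rows, each a list of 5 numbers: the shift along the world's x, y, z scaled (see below), then the turn about the world's z scaled (see below), then the closure, from 0 (fully open) to 1 (shut). In form: [[dx, dy, dz, spin, jaw], ...]. A call has 1 to 12 rows; each row is the pose to reach, as a shift and turn from the pose commanded when the call began, turning the shorter way round; what a row does not reach only later rows make up. The controller multiplies each number of a shift by 0.4 m and each number of a turn by 180 degrees. A row lasts 1/10 s, in which the tool goes at most 50 mm and 8.59 degrees, less where a joint would pass 70% of its speed; a pose out of reach is approached as far as the arm can. A call with a number of a shift or a turn outside -1 to 1 is refused whole. A call with a gripper value outside its range is refused whole. The fingers move at their own pace and stop on an object; "newtons" is the grip in N (left out, the last holds). Time passes only in rows, so rows that repeat a pose let the fingers close. It gives the time, the measured TCP pose, the force, the opening and the grip force at its end, in the units of the state.
- ctrl.get_obs(): the state, without advancing time (a new reading comes with each control period).
- ctrl.camera(name): name is "scene" or "top" or "wrist"; returns a dict with "pixels" (400x640x3 uint8, red, green, blue), "camera_matrix" (3x3 intrinsics, pixels), "k1" (the pictures are not rectified: a ray, as slopes to the right and down, at radius r is drawn at 1 + k1 r^2 times it, then the intrinsics apply), "xyz" and "orientation" of the camera in the world. Camera axes: x right, y down, z forward; pixel columns grow to the right and rows downward; lengths in m; the calibration is good to about 2 mm. A picture is of the moment at which its call begins. There is no depth.
- ctrl.sign_off(): hands the job in; it is judged then, once.
Trained networks look in a picture, given as the dict that the camera call returned (one of the last four; its "shot" number tells which), for a name from the list of things; names that differ only in an ending like _2 or _b are one class to them, and where a whole thing is asked for, a point or a joint stands for the part that bears it (a point fixed in the world has none). Each returns a list of dicts, best first, with "conf" (0 to 1); they miss things now and then, are a little off and sometimes report something else, mostly with a low value. They report only what shows in the picture. A call takes as long as a camera call. They do not tell look-alikes from the thing itself.
- ctrl.trace(name, picture): "pixels" (400x640 bool, what is visible of it).
- ctrl.mark_of(name, picture): "centre" ([x, y, z] in m, in the coordinates of the camera as it stood for that picture, good to about 4 mm: a listed point, or the origin of a listed thing).
The state is a dict: "time": time; "q": joint angles; "joint_velocities": joint speeds; "tau": joint torques, N m; "tool_pos": TCP position; "ee_rot": TCP orientation; "force": force on the tool from outside, world axes, zero at the start; "wrist_torque": the same for the moment, N m; "gripper_width": finger opening in m; "finger_force": force on a finger pad.
Only numpy, scipy, OpenCV 4.12 (cv2) and the standard library are available. Lean on these libraries where they do the work, as an engineer would, in place of code of your own. Each camera call takes 0.05 s, during which the arm holds its last target. There are 200 camera calls.

TASK

Stand the green-lidded sample box on the entry sill of the check-in lane, in front of the yellow flap and with its long side along the lane, then slide it along through the sprung flap and on into the reader's bay until it comes up against the hidden sprung stop, pressing it home there for a moment with a firm push of about 10 newtons and never 20. Leave it there upright, with the flap swung shut behind it, and do not disturb the other boxes, the vials or the phone.

Things in the scene. Friction and masses are not known exactly. Their poses are not given: they have to be found in the camera images.
- green_centre (a point): centre of the sample box to check in: a loose closed box, white with a green lid, 60 mm long (its x axis) by 48 mm wide (y) by 36 mm high (z), about 110 to 225 g. This point is half-way up, 18 mm above its underside. Its x axis may point either way along the lane.
- blue_centre (a point): centre (half-way up) of a loose box of the same shape and size with a blue lid; leave it alone.
- red_centre (a point): centre (half-way up) of a loose box of the same shape and size with a red lid; leave it alone.
- lane: fixed check-in lane, open at the top, ending at a white reader cabinet. Origin on the desk under the middle of the gate; +x is the way boxes are pushed, z up. In this frame, mm: floor top at z = 6 from x = -125 to the cabinet (x = 214, 156 high). Sliding the box takes 0.5 to 2 N; opening the flap with it adds 1 to 3 N.
- sill (a point): point on the sill's floor, on the lane's middle line, 72 mm before the gate: stand the box over it. Axes as the lane's. The sill runs from lane x = -125 to 0 mm, open at its outer end, between 4 mm rails with tops at z = 24 mm, which narrow from 86 apart (inside) at x = -125 to 54 at x = -20.
- gate (a point): middle of the gateway, 24 mm above the desk, at lane x = 0, axes as the lane's. Past it the wall on the -y side stays at lane y = -27 mm (inner face); the one on the +y side is at y = 48 up to x = 75 (room for the open flap), then slants in to y = 27 at x = 105. These walls' tops are at z = 34 mm.
- bay (a point): middle of the bay's mouth, on the floor, 128 mm past the gate, axes as the lane's. A hood covers the bay (underside z = 48, top z = 53 mm; walls at y = -27 and 27). Under it a sprung stop faces the box, 14 to 54 mm beyond the mouth, different every time and not measured: feel for it. It yields at about 3 N, gains 3 N per mm and bottoms after 12 mm.
- flap (a joint): yellow sprung flap: one upright leaf, 4 mm thick, 70 wide, z = 9 to 43 mm, on an upright hinge at lane x = 0, y = 42 mm. 0 = shut across the lane, growing (rad, to 1.65) as it swings in towards the reader. Its spring shuts it (0.02 N m shut, 0.05 wide open). Its free end sweeps 69 mm into the lane: it can shut only behind a box whose rear is farther in.
- vial0_centre (a point): centre of a loose clear vial with a white cap, 42 mm across, 75 mm high; leave it alone.
- vial1_centre (a point): centre of a second such vial; leave it alone.
- phone: a mobile phone lying flat, 72 by 150 by 9 mm, origin at the centre of its underside; leave it alone.
There are look-alikes about, which are no part of the job. What is shaped like the part that bears green_centre but orange is not meant.

How it is judged:
On the way, in this order (a step that is already met when the one before it is completed fails the run):
1. the green-lidded box stands on the sill, in front of the shut flap (x of green_centre in the frame of lane between -0.125 and -0.03 m and y of green_centre in the frame of lane between -0.02 and 0.02 m and z of green_centre in the frame of lane below 0.029 m and angle between green_centre's own z axis and vertical below 0.12 rad and angle between the x axis of green_centre and the x axis of lane, either way round below 0.35 rad and value of joint flap below 0.08 rad), for 0.2 s.
2. the box, sliding on the lane's floor, is in the gateway and has pushed the flap open (x of green_centre in the frame of lane between -0.015 and 0.06 m and y of green_centre in the frame of lane between -0.02 and 0.02 m and z of green_centre in the frame of lane below 0.029 m and angle between green_centre's own z axis and vertical below 0.12 rad and value of joint flap above 0.5 rad).
3. past the gate, the box is pressed against the sprung stop in the bay, the lane pushing back with more than 7 N (x of green_centre in the frame of lane above 0.105 m and y of green_centre in the frame of lane between -0.02 and 0.02 m and z of green_centre in the frame of lane below 0.029 m and angle between green_centre's own z axis and vertical below 0.12 rad and contact force between green_box and lane above 7 N), for 0.15 s.
At the end, for the whole second after the job is handed in: the green-lidded box stands flat on the lane's floor past the gate, its centre more than 103 mm beyond it and within 20 mm of the middle line, upright within 0.12 rad and at rest (below 10 mm/s), and the flap is shut (below 0.06 rad) (x of green_centre in the frame of lane above 0.103 m and y of green_centre in the frame of lane between -0.02 and 0.02 m and z of green_centre in the frame of lane below 0.029 m and angle between green_centre's own z axis and vertical below 0.12 rad and linear speed of green_box below 0.01 m/s and value of joint flap below 0.06 rad); the robot touches nothing.
It fails at once if past the gate, the box is pressed against the lane or its stop with more than 20 N (x of green_centre in the frame of lane above 0.06 m and contact force between green_box and lane above 20 N).
It fails at once if another sample box, a vial or the phone is moved by more than 15 mm (distance of any of blue_centre, red_centre, vial0_centre, vial1_centre, phone from where it was at the start of the episode above 0.015 m).
It also fails if it takes over 58 s, if anything falls off the work surface, if the arm or the gripper's body presses on something with over 40 N, if the wrist force passes 120 N, or if a joint passes its speed limit or range.

## Working session

There is one attempt and no reset: what is moved stays moved. The work goes in short steps, Python scripts to look and compute and a tool call to move; the robot and the scene stay as the last step left them, time stands still between calls to the robot, and variables do not carry over. Pictures are saved under pics/ and viewed, at most 10 in all, crops included, and the job is handed in when it is done.

Besides the shell and the picture viewer there is one more tool, called after ">>>" as name(argument=value, ...), one argument or row to a line, values as JSON. jog_arm: Moves the arm, as the interface text tells. Shifts and turns lie within -1 to 1; 1 stands for 0.4 m of shift or 180 degrees of turn. Its arguments: {"type":"object","properties":{"commands":{"type":"array"},"newtons":{"type":"number"}},"required":["commands"]}

```bash
mkdir -p pics; cat > h.py <<'E'
import numpy as np, cv2
from scipy.spatial.transform import Rotation as R
from bench import ctrl
def rot(p):
    o=np.array(p["orientation"],float)
    return o if o.shape==(3,3) else R.from_rotvec(o).as_matrix()
def world(p,c): return rot(p)@np.array(c)+np.array(p["xyz"])
def ray(p,u,v):
    K=np.array(p["camera_matrix"]); d=np.array([(u-K[0,2])/K[0,0],(v-K[1,2])/K[1,1]]); s=d.copy()
    for _ in range(20): s=d/(1+p["k1"]*(s@s))
    return rot(p)@np.array([s[0],s[1],1])
def onplane(p,u,v,z):
    d=ray(p,u,v); o=np.array(p["xyz"]); return o+d*(z-o[2])/d[2]
def proj(p,w):
    K=np.array(p["camera_matrix"]); c=rot(p).T@(np.array(w)-np.array(p["xyz"])); s=c[:2]/c[2]; s=s*(1+p["k1"]*(s@s))
    return K[0,0]*s[0]+K[0,2],K[1,1]*s[1]+K[1,2]
def save(p,n,crop=None,f=1):
    a=p["pixels"][:,:,::-1]
    if crop: x0,y0,x1,y1=crop; a=a[y0:y1,x0:x1]
    cv2.imwrite("pics/"+n,cv2.resize(a,None,fx=f,fy=f,interpolation=cv2.INTER_CUBIC))
E
python3 - <<'E'
from h import *
np.set_printoptions(precision=4,suppress=True)
ps={n:ctrl.camera(n) for n in("top","scene")}
print({k:v for k,v in ps["top"].items() if k!="pixels"}); print(ps["scene"]["xyz"])
for n,p in ps.items():
    save(p,n+"0.png")
    for t in["green_centre","blue_centre","red_centre","lane","sill","gate","bay","vial0_centre","phone"]:
        for d in ctrl.mark_of(t,p)[:4]:
            w=world(p,d["centre"]); print(n,t,round(d["conf"],2),w,np.round(proj(p,w)))
o=ctrl.get_obs(); print(o["tool_pos"],o["ee_rot"],o["time"],o["gripper_width"])
E
```

```text
{'camera_matrix': array([[412.4279,   0.    , 317.6969],
       [  0.    , 412.4279, 207.0454],
       [  0.    ,   0.    ,   1.    ]]), 'k1': -0.0008211110375756723, 'xyz': array([0.3851, 0.147 , 1.0564]), 'orientation': array([-2.1506,  2.1528, -0.2047]), 'shot': 1}
[ 0.9936 -0.5019  0.5883]
top green_centre 0.97 [0.4271 0.1624 0.0182] [299. 257.]
top green_centre 0.79 [0.4187 0.2835 0.0167] [250. 260.]
top green_centre 0.56 [0.315  0.2811 0.0177] [250. 303.]
top green_centre 0.22 [ 0.7473 -0.0992  0.0005] [397. 137.]
top blue_centre 0.81 [0.5027 0.4033 0.0176] [203. 227.]
top red_centre 0.78 [0.5561 0.2751 0.0192] [255. 206.]
top lane 0.82 [ 0.4829 -0.0483  0.0032] [381. 235.]
top sill 0.96 [0.4859 0.0186 0.0102] [356. 233.]
top gate 0.8 [ 0.4835 -0.0474  0.026 ] [383. 234.]
top bay 0.89 [ 0.4718 -0.1791  0.009 ] [433. 239.]
top vial0_centre 0.56 [0.726  0.2373 0.0405] [270. 139.]
top phone 0.83 [ 0.7475 -0.0999  0.0057] [398. 136.]
scene green_centre 0.72 [0.4281 0.1638 0.0179] [294. 191.]
scene green_centre 0.6 [0.4171 0.2853 0.0141] [319. 172.]
scene green_centre 0.55 [0.3156 0.2869 0.0148] [292. 161.]
scene blue_centre 0.8 [0.4975 0.4113 0.0142] [368. 164.]
scene red_centre 0.74 [0.5553 0.2743 0.0144] [360. 191.]
scene lane 0.73 [ 0.4859 -0.0499  0.0023] [252. 249.]
scene sill 0.84 [0.489  0.0196 0.0034] [275. 233.]
scene sill 0.56 [ 0.4736 -0.1748  0.0049] [203. 278.]
scene gate 0.62 [ 0.4853 -0.0478  0.0233] [252. 241.]
scene bay 0.78 [ 0.4724 -0.1712  0.0002] [205. 279.]
scene vial0_centre 0.74 [0.727  0.2399 0.0305] [415. 216.]
scene vial0_centre 0.5 [ 0.4819 -0.0502 -0.0018] [251. 250.]
scene phone 0.7 [ 0.7483 -0.0972 -0.0015] [340. 324.]
[ 0.1672 -0.524   0.2313] [3.1042 0.4831 0.    ] 1.0 0.08553838378555739
```

View pics/top0.png

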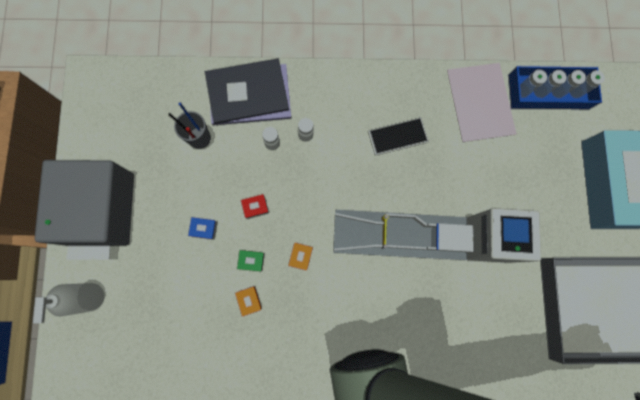

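View pics/scene0.png

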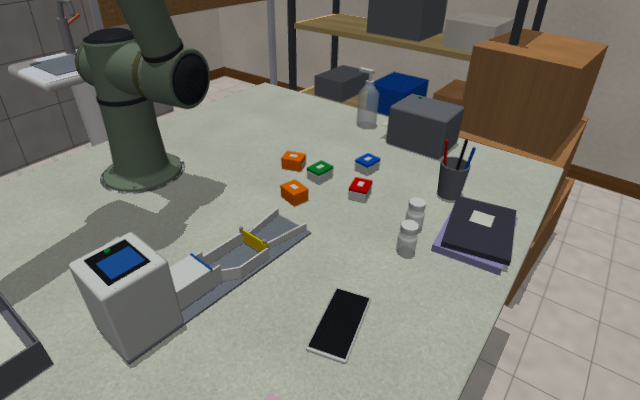

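The top view shows the green box at (250,260). Look-alikes are orange boxes at (300,256) and (247,301), blue at (202,228) and red at (255,206). The lane runs from (335,232) to the cabinet at (515,235), with the yellow flap at (385,230). I choose (250,260), the only green lid.

```bash
python3 - <<'E'
from h import *
np.set_printoptions(precision=4,suppress=True)
p=ctrl.camera("top"); hsv=cv2.cvtColor(p["pixels"],cv2.COLOR_RGB2HSV)
save(p,"crop1.png",(180,180,560,330),2)
def rect(m,z):
    n,l,s,c=cv2.connectedComponentsWithStats(m.astype(np.uint8)); i=1+np.argmax(s[1:,4])
    v,u=np.nonzero(l==i); w=np.array([onplane(p,a,b,z)[:2] for a,b in zip(u,v)])
    return cv2.minAreaRect((w*1000).astype(np.float32)),w.mean(0),c[i],s[i,4]
g=(hsv[...,0]>50)&(hsv[...,0]<80)&(hsv[...,1]>120); g[:, 300:]=0; g[:240]=0
# fill the label
g=cv2.morphologyEx(g.astype(np.uint8),cv2.MORPH_CLOSE,np.ones((11,11)))
print("lid",rect(g,.036))
y=(hsv[...,0]>20)&(hsv[...,0]<33)&(hsv[...,1]>130); y[:,:330]=0;y[:,450:]=0
print("flap",rect(y,.043))
for n in["lane"]:
    t=ctrl.trace(n,p)[0]["pixels"]; print(rect(t&(np.arange(640)<480)[None],.006))
E
```

```text
lid (((417.6322326660156, 281.76715087890625), (56.19277572631836, 42.160682678222656), 83.8679428100586), array([0.4176, 0.2819]), array([250.0471, 260.2978]), np.int32(403))
flap (((491.27801513671875, -47.943965911865234), (64.73058319091797, 7.410387992858887), 0.6609064936637878), array([ 0.4886, -0.0485]), array([384.2034, 231.0339]), np.int32(59))
(((483.80712890625, -113.75979614257812), (378.7074890136719, 119.71770477294922), 87.91577911376953), array([ 0.4815, -0.1131]), array([406.496 , 235.2665]), np.int32(6300))
```

View pics/crop1.png

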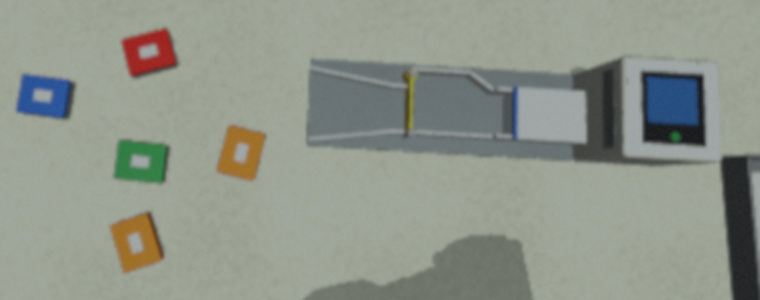

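Only the box at crop (140,161) has a green lid. Its long side runs nearly along the lane, at about 84° world yaw. The oranges sit at crop (241,152) and (136,242).

>>> jog_arm(
  commands=[
    [0.41, 0.98, 0.05, 0.37, 0.22],
    [0.41, 0.98, 0.05, 0.37, 0.22],
    [0.41, 0.98, 0.05, 0.37, 0.22],
    [0.41, 0.98, 0.05, 0.37, 0.22],
    [0.41, 0.98, 0.05, 0.37, 0.22],
    [0.41, 0.98, 0.05, 0.37, 0.22],
    [0.41, 0.98, 0.05, 0.37, 0.22],
    [0.41, 0.98, 0.05, 0.37, 0.22],
    [0.41, 0.98, 0.05, 0.37, 0.22],
    [0.41, 0.98, 0.05, 0.37, 0.22],
    [0.41, 0.98, 0.05, 0.37, 0.22],
    [0.41, 0.98, 0.05, 0.37, 0.22],
  ],
  newtons=30,
)

```text
time: 2.3
tool_pos: [0.3311, -0.1327, 0.2513]
ee_rot: [2.33, 2.107, -0.0]
force: [-0.3, -0.3, -0.4]
gripper_width: 0.0668
finger_force: 0.0
```

>>> jog_arm(
  commands=[
    [0.28, 0.3, 0.05, 0, 0.22],
    [0.28, 0.3, 0.05, 0, 0.22],
    [0.28, 0.3, 0.05, 0, 0.22],
    [0.28, 0.3, 0.05, 0, 0.22],
    [0.28, 0.3, 0.05, 0, 0.22],
    [0.28, 0.3, 0.05, 0, 0.22],
  ],
)

```text
time: 2.9
tool_pos: [0.4427, -0.013, 0.2708]
ee_rot: [-2.33, -2.106, 0.002]
force: [0.4, -0.9, -0.6]
gripper_width: 0.0665
finger_force: 0.0
```

```bash
python3 - <<'E'
from h import *
np.set_printoptions(precision=4,suppress=True)
p=ctrl.camera("wrist"); save(p,"w1.png"); print(p["xyz"],rot(p))
for t in["lane","sill","gate","bay"]:
    for d in ctrl.mark_of(t,p)[:2]:
        w=world(p,d["centre"]); print(t,round(d["conf"],2),w,np.round(proj(p,w)))
print(ctrl.get_obs()["tool_pos"])
E
```

```text
[0.451  0.0678 0.4129] [[ 0.9948 -0.0958 -0.0344]
 [-0.1017 -0.9426 -0.318 ]
 [-0.002   0.3198 -0.9475]]
lane 0.82 [ 0.4804 -0.0522 -0.0007] [356. 179.]
sill 0.9 [0.4848 0.0275 0.0017] [355. 112.]
gate 0.92 [ 0.4851 -0.0504  0.0213] [362. 183.]
bay 0.57 [ 0.4774 -0.1814  0.007 ] [362. 277.]
[ 0.4426 -0.013   0.2713]
```

View pics/w1.png

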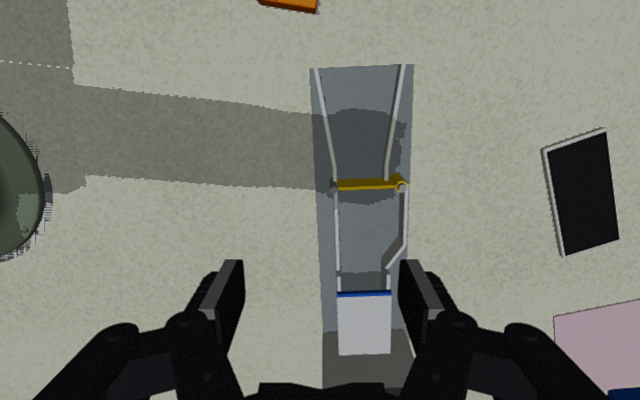

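The wrist view shows the rails' outer ends at (316,69) and (403,65), the shut flap at y≈184 with its hinge at (402,187), the -y wall top from (337,190) to (341,290), and the hood mouth from (337,293) to (391,293).

```bash
python3 - <<'E'
from h import *
from scipy.optimize import least_squares
np.set_printoptions(precision=4,suppress=True)
p=ctrl.camera("wrist")
pts=[(316,69,.024,-.125,-.045),(403,65,.024,-.125,.045),(402,187,.045,0,.042),(336,195,.034,.008,-.029),(341,290,.034,.128,-.029),(364,293,.053,.128,0),(361,67,.006,-.125,0)]
W=np.array([onplane(p,u,v,z)[:2] for u,v,z,_,_ in pts]); L=np.array([q[3:] for q in pts])
def f(s):
    c,n=np.cos(s[2]),np.sin(s[2]); return L@np.array([[c,n],[-n,c]])+s[:2]
r=least_squares(lambda s:(f(s)-W).ravel(),[.484,-.05,-1.63],loss="soft_l1",f_scale=.003)
print(r.x,np.degrees(r.x[2])); print((f(r.x)-W)*1000)
E
```

```text
[ 0.4842 -0.051  -1.6265] -93.18932988566718
[[ 0.1381 -0.0294]
 [ 1.165   0.2695]
 [ 0.4426 -0.8259]
 [ 0.528   0.551 ]
 [-1.3057  3.6437]
 [ 1.1706 -3.6428]
 [-2.8734  0.0151]]
```

>>> jog_arm(
  commands=[
    [-0.06, 0.71, -0.2, -0.01, 0.22],
    [-0.06, 0.71, -0.2, -0.01, 0.22],
    [-0.06, 0.71, -0.2, -0.01, 0.22],
    [-0.06, 0.71, -0.2, -0.01, 0.22],
    [-0.06, 0.71, -0.2, -0.01, 0.22],
    [-0.06, 0.71, -0.2, -0.01, 0.22],
    [-0.06, 0.71, -0.2, -0.01, 0.22],
    [-0.06, 0.71, -0.2, -0.01, 0.22],
  ],
)

```text
time: 4.0
tool_pos: [0.4185, 0.2723, 0.1909]
ee_rot: [2.36, 2.073, -0.002]
force: [0.5, -0.3, -0.2]
gripper_width: 0.0671
finger_force: 0.0
```

```bash
python3 - <<'E'
from h import *
np.set_printoptions(precision=4,suppress=True)
p=ctrl.camera("wrist"); save(p,"w2.png")
for d in ctrl.mark_of("green_centre",p)[:3]:
    w=world(p,d["centre"]); print(round(d["conf"],2),w,np.round(proj(p,w)))
hsv=cv2.cvtColor(p["pixels"],cv2.COLOR_RGB2HSV)
g=((hsv[...,0]>50)&(hsv[...,0]<80)&(hsv[...,1]>120)).astype(np.uint8); g=cv2.morphologyEx(g,cv2.MORPH_OPEN,np.ones((3,3)))
n,l,s,c=cv2.connectedComponentsWithStats(g); i=1+np.argmax(s[1:,4]); v,u=np.nonzero(l==i)
print(s[i]); print(cv2.minAreaRect(np.array([onplane(p,a,b,.036)[:2]*1000 for a,b in zip(u,v)],np.float32)))
o=ctrl.get_obs();print(o["tool_pos"],R.from_rotvec(o["ee_rot"]).as_matrix()[:,1])
E
```

```text
0.78 [0.4169 0.2814 0.0178] [318. 162.]
0.78 [0.4271 0.1604 0.0135] [344. 275.]
0.57 [0.3223 0.2895 0.0181] [214. 167.]
[ 290  128   57   69 3244]
((417.4562072753906, 284.4993591308594), (59.24675750732422, 46.489601135253906), 84.30718994140625)
[0.4193 0.2712 0.1915] [ 0.9913 -0.1317  0.0002]
```

View pics/w2.png

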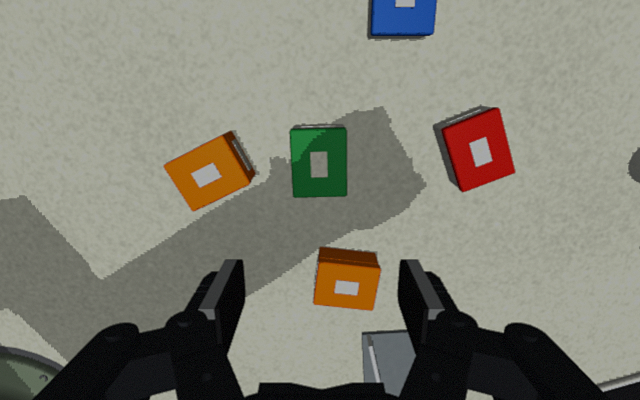

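The green lid is at (318,162), centre (0.4175, 0.284), measuring 59 by 46 mm, which matches the stated size. The nearest orange box has its corner at (255,172), about 29 mm clear. I'll descend with the jaws narrowed.

>>> jog_arm(
  commands=[
    [-0.005, 0.03, -0.2, 0.01, 0.3],
    [-0.005, 0.03, -0.2, 0.01, 0.3],
    [-0.005, 0.03, -0.3, 0.01, 0.3],
    [-0.005, 0.03, -0.36, 0.01, 0.3],
    [-0.005, 0.03, -0.4, 0.01, 0.3],
    [-0.005, 0.03, -0.435, 0.01, 0.3],
    [-0.005, 0.03, -0.435, 0.01, 0.3],
    [-0.005, 0.03, -0.435, 0.01, 0.6],
    [-0.005, 0.03, -0.435, 0.01, 0.6],
    [-0.005, 0.03, -0.435, 0.01, 0.6],
    [-0.005, 0.03, -0.435, 0.01, 0.6],
    [-0.005, 0.03, -0.435, 0.01, 0.6],
  ],
  newtons=30,
)

```text
time: 5.3
tool_pos: [0.4178, 0.284, 0.018]
ee_rot: [2.329, 2.107, 0.002]
force: [0.2, -1.9, 4.5]
gripper_width: 0.0474
finger_force: 33.2
```

>>> jog_arm(
  commands=[
    [0, 0, 0.1, 0, 0.6],
    [0, 0, 0.22, 0, 0.6],
    [0.18, -0.64, 0.22, 0.015, 0.6],
    [0.18, -0.64, 0.22, 0.015, 0.6],
    [0.18, -0.64, 0.22, 0.015, 0.6],
    [0.18, -0.64, 0.22, 0.015, 0.6],
    [0.18, -0.64, 0.22, 0.015, 0.6],
    [0.18, -0.64, 0.22, 0.015, 0.6],
    [0.18, -0.64, 0.22, 0.015, 0.6],
    [0.18, -0.64, 0.22, 0.015, 0.6],
    [0.18, -0.64, 0.22, 0.015, 0.6],
  ],
)

```text
time: 6.4
tool_pos: [0.4885, 0.0292, 0.1051]
ee_rot: [-2.277, -2.163, 0.0]
force: [-0.1, 0.4, -1.1]
gripper_width: 0.0473
finger_force: 32.7
```

```bash
python3 - <<'E'
from h import *
np.set_printoptions(precision=4,suppress=True)
o=ctrl.get_obs();print(o["tool_pos"],R.from_rotvec(o["ee_rot"]).as_matrix()[:,1],o["gripper_width"],o["force"])
c,s=np.cos(-1.6265),np.sin(-1.6265); Rl=np.array([[c,-s],[s,c]])
for n in("wrist","scene"):
    p=ctrl.camera(n)
    for t in["green_centre","sill","gate"]:
        for d in ctrl.mark_of(t,p)[:2]:
            w=world(p,d["centre"]); print(n,t,round(d["conf"],2),w,"lane",Rl.T@(w[:2]-[.4842,-.051]))
    if n=="wrist": save(p,"w3.png")
E
```

```text
[0.4885 0.0292 0.1051] [ 0.9987 -0.0509 -0.0009] 0.04733765963803553 [-0.0931  0.3607 -1.0881]
wrist green_centre 0.56 [0.4839 0.0307 0.1034] lane [-0.0816 -0.0048]
scene green_centre 0.62 [0.4294 0.1633 0.0183] lane [-0.2109 -0.0666]
scene green_centre 0.58 [0.4904 0.0296 0.0991] lane [-0.0808  0.0017]
scene sill 0.81 [0.4888 0.0211 0.0028] lane [-0.0723  0.0006]
scene gate 0.55 [ 0.483  -0.0469  0.0272] lane [-0.004  -0.0014]
```

View pics/w3.png

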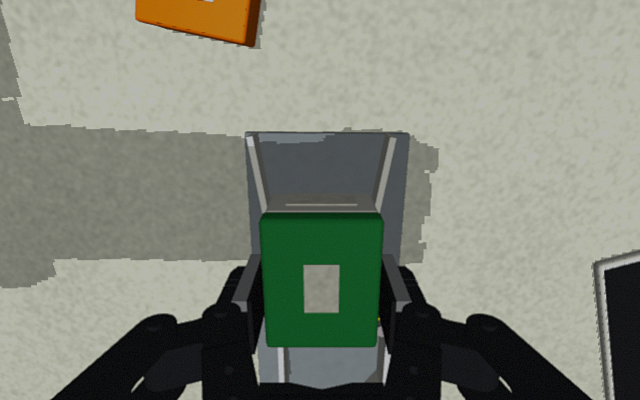

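The box hangs centred over the sill with the lid at (322,280), square to the rails. I'll lower it.

>>> jog_arm(
  commands=[
    [0, 0, -0.1, 0, 0.6],
    [0, 0, -0.16, 0, 0.6],
    [0, 0, -0.185, 0, 0.6],
    [0, 0, -0.195, 0, 0.6],
    [0, 0, -0.2, 0, 0.6],
    [0, 0, -0.2, 0, 0.6],
  ],
)

```text
time: 7.4
tool_pos: [0.49, 0.0279, 0.026]
ee_rot: [2.278, 2.162, 0.002]
force: [-0.2, 0.2, -1.6]
gripper_width: 0.0474
finger_force: 32.7
```

>>> jog_arm(
  commands=[
    [0, 0, -0.003, 0, 0.6],
    [0, 0, -0.005, 0, 0.6],
    [0, 0, -0.005, 0, 0.6],
  ],
)

```text
time: 7.7
tool_pos: [0.4899, 0.028, 0.024]
ee_rot: [2.278, 2.162, 0.002]
force: [0.2, -1.2, 2.1]
gripper_width: 0.0475
finger_force: 33.3
```

>>> jog_arm(
  commands=[
    [0, 0, 0, 0, 0.3],
    [0, 0, 0, 0, 0.3],
    [0, 0, 0, 0, 0.3],
    [0, 0, 0.05, 0, 0.3],
    [0, 0, 0.12, 0, 0.3],
    [0, 0, 0.15, 0, 0.3],
    [0.005, 0.145, 0.15, 0, 0.88],
    [0.005, 0.145, 0.15, 0, 0.88],
    [0.005, 0.145, 0.15, 0, 0.88],
    [0.005, 0.145, 0.15, 0, 0.88],
  ],
)

```text
time: 8.7
tool_pos: [0.4907, 0.0857, 0.0828]
ee_rot: [-2.278, -2.163, 0.002]
force: [-1.2, 0.0, -0.2]
gripper_width: 0.0108
finger_force: 0.0
```

```bash
python3 - <<'E'
from h import *
np.set_printoptions(precision=4,suppress=True)
o=ctrl.get_obs();print(o["tool_pos"],R.from_rotvec(o["ee_rot"]).as_matrix()[:,1],o["gripper_width"],o["force"])
c,s=np.cos(-1.6265),np.sin(-1.6265); Rl=np.array([[c,-s],[s,c]])
for n in("wrist","top"):
    p=ctrl.camera(n); save(p,n+"4.png")
    for t in["green_centre","sill","gate"]:
        for d in ctrl.mark_of(t,p)[:3]:
            w=world(p,d["centre"]); print(n,t,round(d["conf"],2),w,"lane",Rl.T@(w[:2]-[.4842,-.051]))
    hsv=cv2.cvtColor(p["pixels"],cv2.COLOR_RGB2HSV)
    g=((hsv[...,0]>50)&(hsv[...,0]<80)&(hsv[...,1]>120)).astype(np.uint8); g=cv2.morphologyEx(g,cv2.MORPH_CLOSE,np.ones((11,11)))
    k,l,st,ce=cv2.connectedComponentsWithStats(g); i=1+np.argmax(st[1:,4]); v,u=np.nonzero(l==i)
    print(cv2.minAreaRect(np.array([onplane(p,a,b,.042)[:2]*1000 for a,b in zip(u,v)],np.float32)))
E
```

```text
[0.4907 0.0857 0.0828] [ 0.9986 -0.052  -0.0008] 0.010802372818495717 [-1.1533  0.0131 -0.217 ]
wrist green_centre 0.96 [0.4899 0.0266 0.0226] lane [-0.0778  0.0014]
wrist green_centre 0.93 [0.4265 0.1595 0.0151] lane [-0.2069 -0.0694]
wrist gate 0.73 [ 0.4862 -0.0495  0.0216] lane [-0.0016  0.0019]
((479.1894226074219, 25.14651107788086), (59.1826286315918, 73.81423950195312), 9.740335464477539)
top green_centre 0.83 [0.3194 0.2857 0.0213] lane [-0.327  -0.1833]
top green_centre 0.72 [0.4302 0.1623 0.0173] lane [-0.21   -0.0657]
top gate 0.6 [ 0.4792 -0.0484  0.0273] lane [-0.0023 -0.0052]
((446.12457275390625, -381.0528869628906), (13.036239624023438, 9.929186820983887), 89.8970947265625)
```

View pics/wrist4.png

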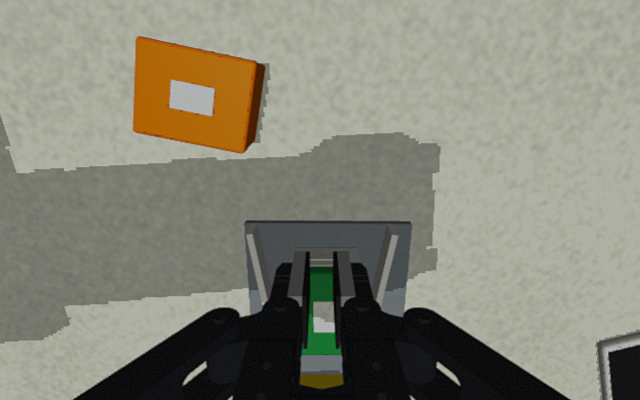

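The box stands on the sill at lane x = -78 and y ≈ 1 mm, with the lid at (322,310) and the flap still shut below it. The closed fingers are behind it, so I'll lower and push.

>>> jog_arm(
  commands=[
    [0.002, 0, -0.08, 0, 0.88],
    [0.002, 0, -0.15, 0, 0.88],
    [0.002, 0, -0.168, 0, 0.88],
    [0.002, 0, -0.168, 0, 0.88],
    [0.001, -0.02, -0.168, 0, 0.88],
    [0, -0.035, -0.168, 0, 0.88],
    [-0.001, -0.05, -0.168, 0, 0.88],
    [-0.002, -0.065, -0.168, 0, 0.88],
    [-0.003, -0.08, -0.168, 0, 0.88],
    [-0.004, -0.095, -0.168, 0, 0.88],
  ],
)

```text
time: 10.1
tool_pos: [0.4899, 0.0477, 0.0165]
ee_rot: [2.279, 2.162, 0.002]
force: [1.3, 2.6, 2.4]
gripper_width: 0.01
finger_force: 1.5
```

>>> jog_arm(
  commands=[
    [-0.001, -0.015, 0, 0, 0.88],
    [-0.002, -0.03, 0, 0, 0.88],
    [-0.0025, -0.045, 0, 0, 0.88],
    [-0.0035, -0.06, 0, 0, 0.88],
    [-0.004, -0.075, 0, 0, 0.88],
    [-0.005, -0.09, 0, 0, 0.88],
    [-0.006, -0.105, 0, 0, 0.88],
    [-0.0065, -0.12, 0, 0, 0.88],
    [-0.0075, -0.135, 0, 0, 0.88],
    [-0.0085, -0.15, 0, 0, 0.88],
    [-0.009, -0.165, 0, 0, 0.88],
    [-0.01, -0.18, 0, 0, 0.88],
  ],
)

```text
time: 11.3
tool_pos: [0.4849, -0.0238, 0.016]
ee_rot: [-2.277, -2.162, -0.001]
force: [-0.5, 5.1, 3.7]
gripper_width: 0.0101
finger_force: 2.5
```

```bash
python3 - <<'E'
from h import *
np.set_printoptions(precision=4,suppress=True)
c,s=np.cos(-1.6265),np.sin(-1.6265); Rl=np.array([[c,-s],[s,c]])
o=ctrl.get_obs();print("tcp lane",Rl.T@(np.array(o["tool_pos"])[:2]-[.4842,-.051]),o["force"])
a=[]
for n in("scene","wrist"):
    p=ctrl.camera(n); a.append(p["pixels"][:,:,::-1])
    for d in ctrl.mark_of("green_centre",p)[:3]:
        w=world(p,d["centre"]); print(n,round(d["conf"],2),w,"lane",Rl.T@(w[:2]-[.4842,-.051]))
x=cv2.resize(a[0][150:330,130:330],(400,360)); y=cv2.resize(a[1][150:400,200:478],(400,360))
cv2.imwrite("pics/g5.png",np.hstack([x,y]))
E
```

```text
tcp lane [-0.0272 -0.0008] [-0.5019  5.0606  3.6602]
scene 0.97 [ 0.485  -0.0664  0.0185] lane [0.0153 0.0016]
scene 0.91 [0.3207 0.2894 0.0147] lane [-0.3307 -0.1822]
scene 0.66 [0.4269 0.1618 0.0199] lane [-0.2093 -0.0691]
wrist 0.73 [ 0.481  -0.0669  0.0213] lane [ 0.016  -0.0023]
```

View pics/g5.png

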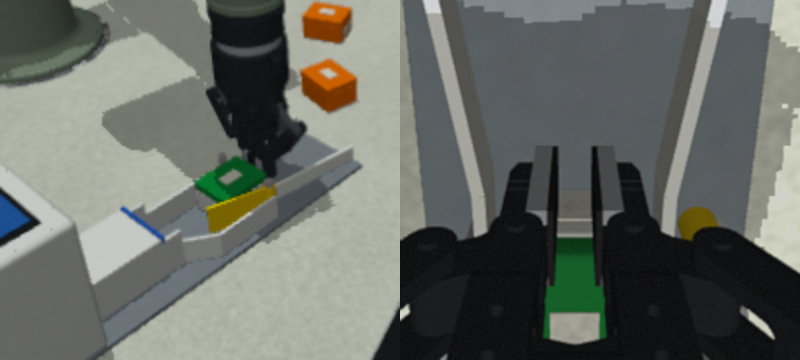

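The scene view shows the box in the gateway at lane x ≈ 15 mm with the flap swung wide open (crop 240,208). The wrist view shows the fingers square behind the box and clear of the rails.

>>> jog_arm(
  commands=[
    [-0.001, -0.015, 0, 0, 0.88],
    [-0.002, -0.03, 0, 0, 0.88],
    [-0.0025, -0.045, 0, 0, 0.88],
    [-0.0035, -0.06, 0, 0, 0.88],
    [-0.004, -0.075, 0, 0, 0.88],
    [-0.005, -0.09, 0, 0, 0.88],
    [-0.006, -0.105, 0, 0, 0.88],
    [-0.0065, -0.12, 0, 0, 0.88],
    [-0.0075, -0.135, 0, 0, 0.88],
    [-0.0085, -0.15, 0, 0, 0.88],
    [-0.009, -0.165, 0, 0, 0.88],
    [-0.01, -0.18, 0, 0, 0.88],
  ],
)

```text
time: 12.7
tool_pos: [0.4816, -0.0965, 0.0161]
ee_rot: [2.279, 2.162, 0.0]
force: [-0.7, 1.1, -0.3]
gripper_width: 0.0103
finger_force: 0.6
```

>>> jog_arm(
  commands=[
    [-0.0005, -0.01, 0, 0, 0.88],
    [-0.001, -0.02, 0, 0, 0.88],
    [-0.0015, -0.028, 0, 0, 0.88],
    [-0.002, -0.036, 0, 0, 0.88],
    [-0.002, -0.04, 0, 0, 0.88],
    [-0.002, -0.04, 0, 0, 0.88],
  ],
)

```text
time: 13.3
tool_pos: [0.4808, -0.1124, 0.0161]
ee_rot: [2.279, 2.162, -0.001]
force: [-0.6, 0.7, 0.2]
gripper_width: 0.0102
finger_force: 0.3
```

```bash
python3 - <<'E'
from h import *
np.set_printoptions(precision=4,suppress=True)
c,s=np.cos(-1.6265),np.sin(-1.6265); Rl=np.array([[c,-s],[s,c]])
o=ctrl.get_obs();print("tcp lane",Rl.T@(np.array(o["tool_pos"])[:2]-[.4842,-.051]),o["force"])
p=ctrl.camera("scene")
for d in ctrl.mark_of("green_centre",p)[:3]:
    w=world(p,d["centre"]); print(round(d["conf"],2),w,"lane",Rl.T@(w[:2]-[.4842,-.051]))
cv2.imwrite("pics/g6.png",cv2.resize(p["pixels"][180:330,130:330,::-1],(800,600)))
E
```

```text
tcp lane [0.0615 0.    ] [-0.5726  0.6918  0.2381]
0.83 [ 0.4797 -0.1526  0.0199] lane [0.1017 0.0012]
0.75 [0.4285 0.1659 0.0198] lane [-0.2134 -0.0677]
0.62 [0.3167 0.2891 0.0147] lane [-0.3302 -0.1861]
```

View pics/g6.png

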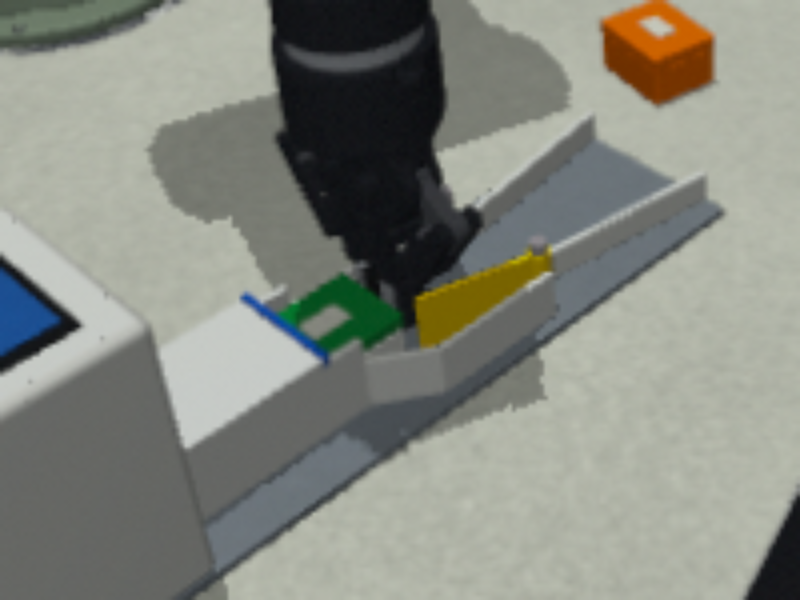

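The box is straight and entering the hood (lid at 340,310), with the flap resting on the finger (475,290). From here I'll creep forward, checking force after each short call.

>>> jog_arm(
  commands=[
    [0, -0.005, 0, 0, 0.88],
    [-0.0005, -0.01, 0, 0, 0.88],
    [-0.0005, -0.015, 0, 0, 0.88],
    [-0.001, -0.015, 0, 0, 0.88],
  ],
)

```text
time: 13.8
tool_pos: [0.4806, -0.1183, 0.0161]
ee_rot: [2.279, 2.162, 0.0]
force: [0.1, 1.6, -0.3]
gripper_width: 0.0101
finger_force: 0.9
```

>>> jog_arm(
  commands=[
    [0, -0.0025, 0, 0, 0.88],
    [-0.0003, -0.005, 0, 0, 0.88],
    [-0.0005, -0.0075, 0, 0, 0.88],
    [-0.0005, -0.01, 0, 0, 0.88],
    [-0.0005, -0.01, 0, 0, 0.88],
  ],
)

```text
time: 14.3
tool_pos: [0.4803, -0.1224, 0.0161]
ee_rot: [2.279, 2.162, -0.001]
force: [0.4, 1.6, 2.0]
gripper_width: 0.01
finger_force: 0.8
```

>>> jog_arm(
  commands=[
    [0, -0.0025, 0, 0, 0.88],
    [-0.0003, -0.005, 0, 0, 0.88],
    [-0.0005, -0.0075, 0, 0, 0.88],
    [-0.0005, -0.01, 0, 0, 0.88],
    [-0.0005, -0.01, 0, 0, 0.88],
  ],
)

```text
time: 14.8
tool_pos: [0.4801, -0.1262, 0.0161]
ee_rot: [2.279, 2.162, -0.0]
force: [0.2, 1.6, 1.2]
gripper_width: 0.0104
finger_force: 1.0
```

>>> jog_arm(
  commands=[
    [0, -0.0025, 0, 0, 0.88],
    [-0.0003, -0.005, 0, 0, 0.88],
    [-0.0005, -0.0075, 0, 0, 0.88],
    [-0.0005, -0.01, 0, 0, 0.88],
    [-0.0005, -0.01, 0, 0, 0.88],
  ],
)

```text
time: 15.3
tool_pos: [0.4798, -0.1302, 0.0161]
ee_rot: [2.279, 2.162, -0.0]
force: [0.7, 2.5, 2.0]
gripper_width: 0.0106
finger_force: 1.3
```

>>> jog_arm(
  commands=[
    [0, -0.0025, 0, 0, 0.88],
    [-0.0003, -0.005, 0, 0, 0.88],
    [-0.0005, -0.0075, 0, 0, 0.88],
    [-0.0005, -0.01, 0, 0, 0.88],
    [-0.0005, -0.01, 0, 0, 0.88],
  ],
)

```text
time: 15.8
tool_pos: [0.4795, -0.1342, 0.0161]
ee_rot: [2.279, 2.162, -0.0]
force: [1.2, 3.2, 1.5]
gripper_width: 0.0103
finger_force: 1.3
```

>>> jog_arm(
  commands=[
    [0, -0.0025, 0, 0, 0.88],
    [-0.0003, -0.005, 0, 0, 0.88],
    [-0.0005, -0.0075, 0, 0, 0.88],
    [-0.0005, -0.0075, 0, 0, 0.88],
  ],
)

```text
time: 16.2
tool_pos: [0.4794, -0.1373, 0.016]
ee_rot: [2.279, 2.162, -0.001]
force: [-0.6, 2.7, 1.6]
gripper_width: 0.0105
finger_force: 1.1
```

>>> jog_arm(
  commands=[
    [0, -0.0025, 0, 0, 0.88],
    [-0.0003, -0.005, 0, 0, 0.88],
    [-0.0005, -0.0075, 0, 0, 0.88],
    [-0.0005, -0.01, 0, 0, 0.88],
    [-0.0005, -0.01, 0, 0, 0.88],
  ],
)

```text
time: 16.7
tool_pos: [0.4791, -0.1413, 0.0161]
ee_rot: [2.279, 2.162, -0.001]
force: [0.5, 1.8, 1.2]
gripper_width: 0.0103
finger_force: 1.1
```

>>> jog_arm(
  commands=[
    [0, -0.0025, 0, 0, 0.88],
    [-0.0003, -0.005, 0, 0, 0.88],
    [-0.0005, -0.0075, 0, 0, 0.88],
    [-0.0005, -0.01, 0, 0, 0.88],
    [-0.0005, -0.01, 0, 0, 0.88],
  ],
)

```text
time: 17.2
tool_pos: [0.4789, -0.1453, 0.0161]
ee_rot: [2.279, 2.162, -0.001]
force: [0.7, 0.6, 0.8]
gripper_width: 0.0102
finger_force: 0.9
```

>>> jog_arm(
  commands=[
    [0, -0.0025, 0, 0, 0.88],
    [-0.0003, -0.005, 0, 0, 0.88],
    [-0.0005, -0.0075, 0, 0, 0.88],
    [-0.0005, -0.01, 0, 0, 0.88],
    [-0.0005, -0.01, 0, 0, 0.88],
  ],
)

```text
time: 17.7
tool_pos: [0.4788, -0.1481, 0.0161]
ee_rot: [-2.278, -2.162, -0.003]
force: [0.2, 5.8, 3.7]
gripper_width: 0.0104
finger_force: 2.8
```

The force jumped, so this is the stop. I'll press in small steps.

>>> jog_arm(
  commands=[
    [0, -0.0025, 0, 0, 0.88],
    [0, -0.0025, 0, 0, 0.88],
  ],
)

```text
time: 17.9
tool_pos: [0.4788, -0.1485, 0.0161]
ee_rot: [-2.277, -2.162, -0.004]
force: [0.7, 6.8, 3.5]
gripper_width: 0.0099
finger_force: 3.6
```

>>> jog_arm(
  commands=[
    [0, -0.0025, 0, 0, 0.88],
    [0, -0.005, 0, 0, 0.88],
    [0, -0.005, 0, 0, 0.88],
  ],
)

```text
time: 18.2
tool_pos: [0.4788, -0.1493, 0.0161]
ee_rot: [-2.275, -2.161, -0.008]
force: [1.0, 10.2, 5.5]
gripper_width: 0.0105
finger_force: 5.4
```

>>> jog_arm(
  commands=[
    [0, -0.002, 0, 0, 0.88],
    [0, -0.002, 0, 0, 0.88],
    [0, -0.002, 0, 0, 0.88],
    [0, -0.002, 0, 0, 0.88],
  ],
)

```text
time: 18.6
tool_pos: [0.4788, -0.1496, 0.0161]
ee_rot: [-2.274, -2.161, -0.009]
force: [0.8, 12.0, 5.6]
gripper_width: 0.0097
finger_force: 6.1
```

>>> jog_arm(
  commands=[
    [0, 0.005, 0, 0, 0.88],
    [0, 0.01, 0, 0, 0.88],
    [0, 0.015, 0, 0, 0.88],
    [0, 0.02, 0, 0, 0.88],
    [0, 0.025, 0, 0, 0.88],
    [0, 0.025, 0.04, 0, 0.88],
    [0, 0.025, 0.1, 0, 0.88],
    [0, 0.025, 0.2, 0, 0.88],
    [0, 0.025, 0.35, 0, 0.88],
    [0, 0.025, 0.45, 0, 0.88],
    [0, 0.025, 0.45, 0, 0.88],
    [0, 0.025, 0.45, 0, 0.88],
  ],
)

```text
time: 19.8
tool_pos: [0.4795, -0.1435, 0.1974]
ee_rot: [2.277, 2.16, 0.001]
force: [-0.3, 0.7, 1.1]
gripper_width: 0.0102
finger_force: 0.0
```

```bash
python3 - <<'E'
from h import *
np.set_printoptions(precision=4,suppress=True)
c,s=np.cos(-1.6265),np.sin(-1.6265); Rl=np.array([[c,-s],[s,c]])
o=ctrl.get_obs();print(o["time"],o["tool_pos"],o["force"])
p=ctrl.camera("scene")
for t in ["green_centre","blue_centre","red_centre","phone"]:
  for d in ctrl.mark_of(t,p)[:3]:
    w=world(p,d["centre"]); print(t,round(d["conf"],2),w,"lane",Rl.T@(w[:2]-[.4842,-.051]))
cv2.imwrite("pics/g7.png",cv2.resize(p["pixels"][140:330,130:384,::-1],(800,600)))
E
```

```text
19.8 [ 0.4795 -0.1435  0.1974] [-0.2909  0.7286  1.0786]
green_centre 0.94 [0.3157 0.2842 0.0143] lane [-0.3253 -0.1869]
green_centre 0.94 [0.4279 0.1658 0.0202] lane [-0.2133 -0.0683]
green_centre 0.6 [ 0.4812 -0.1878  0.0238] lane [0.1367 0.0046]
blue_centre 0.61 [0.4951 0.4062 0.0168] lane [-0.4571 -0.0146]
red_centre 0.6 [0.5539 0.2777 0.0132] lane [-0.3321  0.0513]
phone 0.7 [ 0.749  -0.0956 -0.0017] lane [0.0298 0.2669]
```

View pics/g7.png

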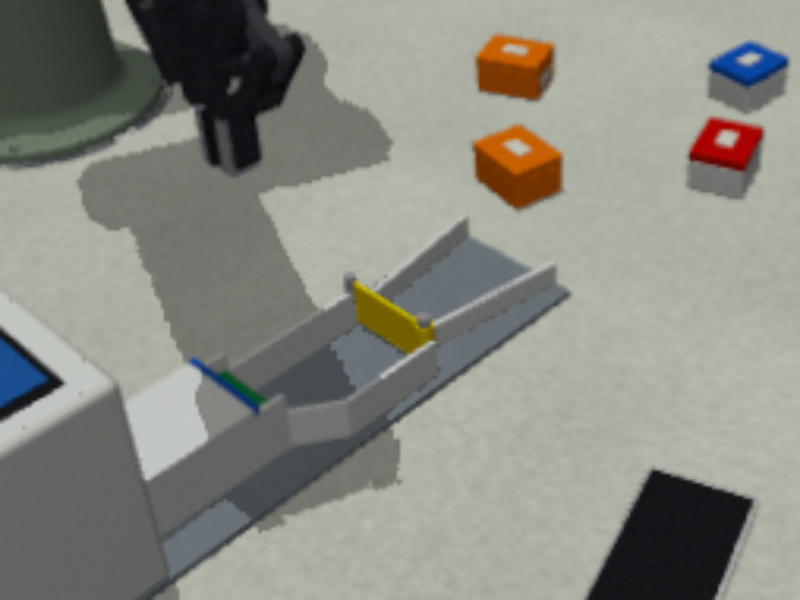

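The box is in the bay with only a green strip showing at (240,390). The flap is shut at (390,320), the gripper is clear, and the other items have not moved, so I'll hand in.

```bash
python3 -c "
from bench import ctrl; print(ctrl.sign_off())"
```

```text
the job is handed in; nothing more can be done
None
```

The green-lidded box was pushed through the flap and pressed against the sprung stop at about 10–12 N; at hand-in it sat in the bay with the flap shut and the boxes, vials and phone untouched, but no verdict came back.

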